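# Set the torque driver to 5, then hold the bracket against the sprung stop

## Robot

A 6-joint arm with a two-finger parallel gripper is mounted at the origin on the work surface. World frame = base frame: x ahead of the robot, y to its left, z up, the work surface at z = 0. Lengths are in m, angles in rad, forces in N, time in s.
With the tool pointing down it reaches from about 0.425 to 0.95 m from the base axis. Payload 3.5 kg.
Tool frame: the origin (TCP) lies at the very end of the fingers, on their centre line; the grasp point (between the pads) lies 19 mm behind it (tcp_to_grasp is the distance from the TCP to the grasp point, in m); z points along the fingers, y is the direction in which the jaws open and shut (so a half turn about z gives the same grasp; the last joint's range is limited). The gripper opens to 85 mm and grips with 20 to 120 N. Pads are 22 mm wide; open, the fingers measure 114 mm over their backs; the gripper's body (76 mm by 85 mm) begins 54 mm behind the grasp point. The pads swing forward as they close: fully open they stand 13 mm farther back than shut.
Start: joints at [1.085, 0.286, 1.577, -0, 1.279, -0.15], TCP at [0.222, 0.637, 0.231] pointing down, gripper open.
Joint ranges: [-2.77, 2.77], [-0.9, 2.22], [0.21, 2.48], [-1.53, 4.67], [0.24, 2.81], [-2.84, 2.84]. Speed limits (rad/s): [2.79, 2.79, 3.14, 3.14, 3.14, 3.14].

## Interface

Orientations are given as a unit quaternion [x, y, z, w].
In Python, from plant import * gives the robot as it stands. The module is installed in compiled form; this text tells all that it offers.
- The arm moves only by the tool arm_command, never from a script. Its argument "steps" is a list of rows, each a list of 3 entries, a list of its own where there are three numbers: the turn, a rotation vector about the tool's x, y, z in rad, then the shift along the tool's x, y, z in m, then the gripper command: -1 is shut, 1 is fully open, values between are in proportion. A call has 1 to 12 rows; each row is the pose to reach, as a shift and turn from the pose measured when the call began, along the tool's axes at that moment; what a row does not reach only later rows make up. A row lasts 1/8 s, in which the tool goes at most 62.5 mm and 10.7 degrees, less where a joint would pass 70% of its speed; a pose out of reach is approached as far as the arm can. A call with a gripper value outside its range is refused whole. The fingers move at their own pace and stop on an object; "force" is the grip in N (left out, the last holds). Time passes only in rows, so rows that repeat a pose let the fingers close. It gives the time, the measured TCP pose, the force and the opening at its end, in the units of the state.
- get_state(): the state, without advancing time (a new reading comes with each control period).
- read_camera(name): name is "side" or "top" or "wrist"; returns a dict with "frame" (480x640x3 uint8, red, green, blue), "vfov" (degrees; the focal length in pixels is half the picture's height over the tangent of half this angle, whatever the lens; pixels are square), "cx", "cy" (the principal point, pixels), "position" and "rotation" of the camera in the world; the wrist camera has in their place "mount" (4x4, takes a point from camera to tool coordinates, whose origin is the TCP and whose axes are the flange's). Camera axes: x right, y up, looking along -z (the intrinsics and any distortion apply to the point x, -y, -z); pixel columns grow to the right and rows downward; lengths in m; the calibration is good to about 2 mm. A picture is of the moment at which its call begins: read the wrist's pose just before it. There is no depth.
- sign_off(): hands the job in, once; it reports no verdict.
The state is a dict: "time": time; "qpos": joint angles; "dq": joint speeds; "joint_efforts": joint torques, N m; "eef_pos": TCP position; "tcp_rot": TCP orientation; "contact_force": force on the tool from outside, world axes, zero at the start; "wrist_torque": the same for the moment, N m; "opening": opening from 0.0 (shut) to 1.0 (fully open).
Only numpy, scipy, OpenCV 4.12 (cv2) and the standard library are available. Lean on these libraries where they do the work, as an engineer would, in place of code of your own. Each camera call takes 0.05 s, during which the arm holds its last target.

## Task

I am about to screw the angle bracket with the two screw holes to the fixture plate. First turn the sleeve of the torque driver so that its pointer clicks in at 5, and let go of it; then pick up the bracket, set it flat on the fixture plate with its foot pointing at the sprung stop bar and centred on it, and press the foot's edge flush against the bar with a steady 10 newtons or so, which puts the bar's near edge between the two pairs of lines on the plate, never ramming the bar to the end of its travel. Finish while still holding it pressed there, do not let go, and leave everything else on the bench where it is.

Things in the scene. Friction and masses are not known exactly. Their poses are not given: they have to be found in the camera images.
- sleeve (a joint): Angle (rad) of the torque driver's grey ribbed scale sleeve: 0 at number 1, growing counter-clockwise seen from above, 0.4 per number (number 5 is 1.6), with a light click detent (about 0.05 N m) at every number and end stops just outside 1 and 6. At value v the white pointer nib and stripe on the sleeve point along the driver body's own x axis turned by v. It starts somewhere between 1 and 3, perhaps between two numbers.
- sleeve_top (a point): Centre of the top of that sleeve, on its upright turning axis. The sleeve is 38 mm in diameter and 40 mm tall; 42 mm below this point is the driver's flat aluminium scale disc (76 mm in diameter) with the numbers 1 to 6. Apart from its turning the sleeve does not move.
- driver: The torque driver, standing fixed nose down in a round dark steel socket 88 mm in diameter; origin on the bench at its axis, z up, its x axis towards number 1. Scale disc top 90 mm above the bench, sleeve top 132 mm.
- bracket: Loose aluminium angle bracket (0.2 to 0.33 kg) with two screw holes in its foot. Foot 70 mm long (own x), 80 mm wide (own y), 10 mm thick; along the foot's rear edge an upright wall 12 mm thick, 80 mm wide, its top 50 mm above the underside. Origin: middle of the underside at the rear edge, under the wall's outer face; x runs along the foot towards its toe, z up. So the wall spans x 0 to 12 mm and is the part to grip, across its thickness.
- bracket_toe (a point): Middle of the lower front edge of the bracket's foot, 70 mm along x from the bracket's origin: the edge that meets the stop bar.
- fixture: Fixed steel fixture plate 260 mm (own x) by 150 mm (own y), 20 mm thick; origin under its centre, z up, x towards the sprung stop. A fixed dark block 28 mm high stands on it from x = 109 to 125 mm behind the stop bar. Two lines on the plate beyond each end of the bar, at x = 55 and 62 mm: the bar's near edge lies between them at the wanted push.
- stop_face (a point): Middle of the lower edge of the stop bar's near face (the one that looks along the fixture's -x), 50 mm from the fixture's centre along its x while untouched; moves with the bar. Axes as the fixture's.
- stop_bar: The sprung stop bar: steel, 104 mm wide (own y), 24 mm deep, 22 mm high on the plate, with its near face at its origin, looking along -x. Axes as the fixture's. It slides along the fixture's +x when pushed, up to 18 mm, against a spring of 1.2 N per mm that starts from zero (10 N at 8.3 mm); it springs back when the push ends.
- small_angle: Bystander: smaller plain aluminium angle, foot 42 x 50 mm, 35 mm tall, without holes. Origin at its rear lower edge. It may lie in either of the two places where the bracket lies.
- holder_a: Bystander: steel tool holder with a thin tool, in a yellow cup, 72 mm in diameter, 175 mm tall; origin under its centre.
- holder_b: Bystander: steel tool holder with a face cutter, in a yellow cup, 72 mm in diameter, 150 mm tall; origin under its centre.
- collet_nut: Bystander: dark steel ring 50 mm in diameter, 22 mm tall; origin under its centre.
- spanner: Bystander: steel spanner 190 mm long, lying flat along its own x.
- screw_cup: Bystander: steel cup 76 mm in diameter, 70 mm tall; origin under its centre.
- pin_punch: Bystander: dark steel rod 12 mm thick, 110 mm long, lying along its own x; it may roll if touched.
Mind the look-alikes: they are no part of the job. What is shaped like the bracket but green is not meant.

How it is judged:
On the way, in this order (a step that is already met when the one before it is completed fails the run):
1. the torque driver's sleeve stands at 5 and the hand is off it (value of joint sleeve between 1.45 and 1.75 rad and contact force between the fingers and driver below 0.1 N), for 0.3 s.
2. the bracket stands flat on the fixture plate, foot towards the stop bar and centred (z of bracket in the frame of fixture between 0.016 and 0.0235 m and angle between bracket's own z axis and vertical below 0.06 rad and angle between the x axis of bracket and the x axis of fixture, either way round below 0.07 rad and y of bracket in the frame of fixture between -0.015 and 0.015 m), for 0.2 s.
3. the bracket's foot is pressed flush against the stop bar with 6 to 14 N (all of step 2 and contact force between bracket and stop_bar between 6 and 14 N and x of bracket_toe in the frame of stop_face between -0.003 and 0.003 m), for 0.3 s.
At the end, for the whole second after the job is handed in: Sleeve at 5 (1.6 +- 0.15 rad); bracket flat on the fixture plate (4 mm, tilt under 0.06 rad), square to the stop bar within 0.07 rad, centred on it within 15 mm, its toe touching the bar (3 mm) and pressing it with 6 to 14 N, at rest, the fingers still on the bracket (all of step 3 and value of joint sleeve between 1.45 and 1.75 rad and contact force between the fingers and bracket above 1 N and linear speed of bracket below 0.01 m/s); the arm keeps its last pose, push and grip.
It fails at once if the stop bar is pressed with more than 22 N (end of its travel) (contact force between bracket and stop_bar above 22 N).
It fails at once if a bystander is moved by more than 30 mm (distance of any of small_angle, holder_a, holder_b, collet_nut, spanner, screw_cup, pin_punch from where it was at the start of the episode above 0.03 m).
It also fails if it takes over 72 s, if anything falls off the work surface, if the arm or the gripper's body presses on something with over 40 N, if the wrist force passes 120 N, or if a joint passes its speed limit or range.

## Working session

There is one attempt and no reset: what is moved stays moved. The work goes in short steps, Python scripts to look and compute and a tool call to move; the robot and the scene stay as the last step left them, time stands still between calls to the robot, and variables do not carry over. Pictures are saved under pics/ and viewed, and the job is handed in when it is done.

Besides the shell and the picture viewer there is one more tool, called as name([rows], argument=value, ...), one row to a line, values as JSON. arm_command: Moves the arm, as the interface text tells. Its arguments: {"type":"object","properties":{"steps":{"type":"array"},"force":{"type":"number"}},"required":["steps"]}

```bash
mkdir -p pics; ls; python3 - <<'E'
from plant import *
import cv2,json
s=get_state();print(s)
for n in ("side","top","wrist"):
    c=read_camera(n);cv2.imwrite(f"pics/{n}0.png",c["frame"][:,:,::-1])
    print(n,{k:(v.tolist() if hasattr(v,'tolist') else v) for k,v in c.items() if k!="frame"})
E
```

```text
pics
{'time': 0.0, 'qpos': array([ 1.08500575e+00,  2.87181226e-01,  1.57817223e+00, -1.48039393e-05,
        1.27860816e+00, -1.49978323e-01]), 'dq': array([ 1.05965808e-04,  4.69773465e-06, -9.55778509e-04, -6.95573266e-04,
        5.76418037e-04,  7.11409402e-04]), 'joint_efforts': array([ 6.22886510e-04, -4.05962956e+01, -2.92635745e+01, -2.02711618e-05,
        5.59736291e-03, -5.98473676e-06]), 'eef_pos': array([0.22208802, 0.63672179, 0.22993939]), 'tcp_rot': array([ 1.67116060e-01,  9.85936519e-01, -1.12735168e-03, -3.63487926e-04]), 'contact_force': array([-0.35296067,  0.22896844, -0.10634311]), 'wrist_torque': array([-0.03953549, -0.00641598, -0.01767767]), 'opening': 0.9991776728271242}
side {'vfov': 44.3635814874722, 'cx': 309.2510353920691, 'cy': 238.1904773550127, 'position': [0.011703662208248483, 1.1186769350074839, 0.9862946891538144], 'rotation': [-0.10160926324801213, 0.4478464460809695, 0.8655652395494422, -0.19976469767843863]}
top {'vfov': 43.01717433396902, 'cx': 326.0805462973129, 'cy': 238.04302395450253, 'position': [0.2986111434828374, 0.03704076559509804, 1.3301338909601303], 'rotation': [-0.06548548337320136, 0.06405704533213501, 0.70850081518816, -0.6997391951923285]}
wrist {'vfov': 71.97278214133898, 'cx': 319.15508709306675, 'cy': 237.42907265891145, 'mount': [[-0.0006101288004200455, 0.9476521165396701, 0.31930407726919025, 0.08348903631429944], [0.9999997986686505, 0.0005225123195305479, 0.0003600604572416337, -0.00019525646955964593], [0.00017437174033780464, 0.3193042326665244, -0.947652244547406, -0.14301107842659724], [0.0, 0.0, 0.0, 1.0]]}
```

View pics/side0.png

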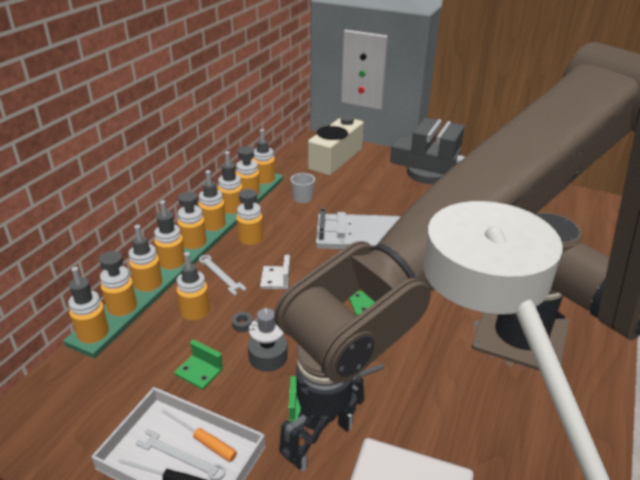

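View pics/top0.png

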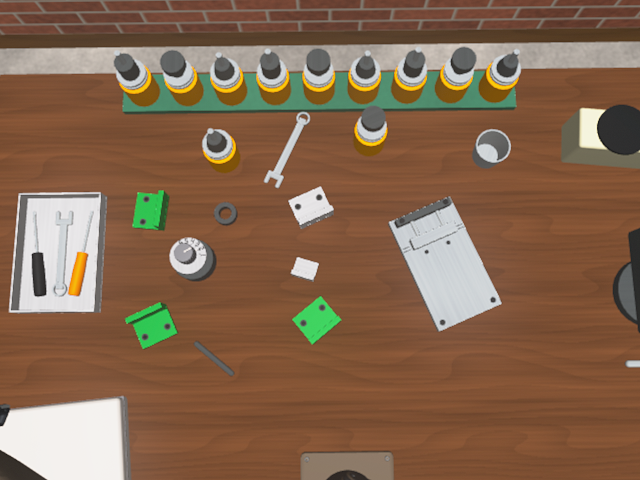

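View pics/wrist0.png

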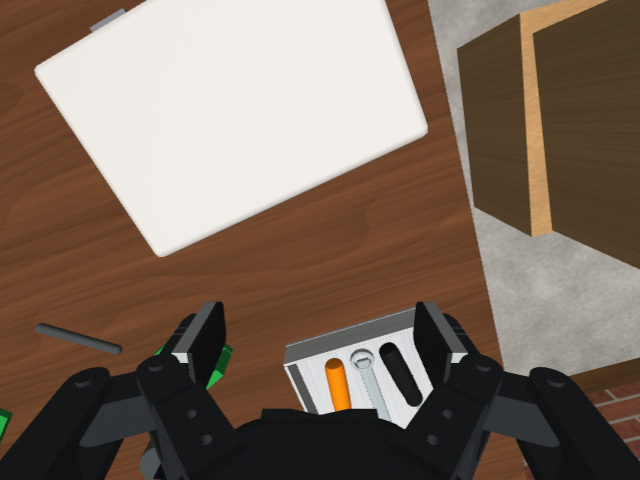

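The top view shows the driver at about (190,258). The only bare-metal angle with two holes is at (311,205). Look-alikes are the small plain angle at (305,268) and the green ones at (150,210), (152,325) and (317,320). The fixture is at (445,265) with its stop bar towards (425,215). Next I'll take enlarged crops.

```bash
cat > h.py <<'E'
import numpy as np, cv2
from scipy.spatial.transform import Rotation as R
def cam(c,s=None):
    f=240/np.tan(np.radians(c["vfov"])/2)
    if "position" in c:
        q=np.asarray(c["rotation"]); M=R.from_quat(q).as_matrix() if q.size==4 else q.reshape(3,3); p=np.asarray(c["position"])
    else:
        m=np.asarray(c["mount"]); T=R.from_quat(s["tcp_rot"]).as_matrix()
        M=T@m[:3,:3]; p=np.asarray(s["eef_pos"])+T@m[:3,3]
    return dict(f=f,cx=c["cx"],cy=c["cy"],M=M,p=p)
def back(k,uv,z):
    d=k["M"]@np.array([(uv[0]-k["cx"])/k["f"],-(uv[1]-k["cy"])/k["f"],-1.])
    return k["p"]+d*(z-k["p"][2])/d[2]
def proj(k,P):
    v=k["M"].T@(np.asarray(P)-k["p"]); return np.array([k["cx"]+k["f"]*v[0]/-v[2],k["cy"]-k["f"]*v[1]/-v[2]])
def crop(fr,u0,v0,w,h,sc,name):
    im=cv2.resize(fr[v0:v0+h,u0:u0+w,::-1],None,fx=sc,fy=sc,interpolation=cv2.INTER_CUBIC)
    st=10
    for i in range(0,w,st):
        L=8 if i%50 else 16; cv2.line(im,(int((i+.5)*sc),0),(int((i+.5)*sc),L),(0,0,255),1)
        if (u0+i)%20==0: cv2.putText(im,str(u0+i),(int(i*sc),22),0,.35,(0,255,255),1)
    for i in range(0,h,st):
        cv2.line(im,(0,int((i+.5)*sc)),(8,int((i+.5)*sc)),(0,0,255),1)
        if (v0+i)%20==0: cv2.putText(im,str(v0+i),(10,int(i*sc)+4),0,.35,(0,255,255),1)
    cv2.imwrite(name,im)
E
python3 - <<'E'
from plant import *
from h import *
c=read_camera("top");fr=c["frame"];k=cam(c)
crop(fr,150,220,90,70,8,"pics/t_drv.png")
crop(fr,270,180,90,70,8,"pics/t_brk.png")
crop(fr,380,190,130,145,4,"pics/t_fix.png")
for n,uv,z in (("drv",(188,252),.132),("brk",(311,205),.01),("fix",(445,265),.02),("base",(347,478),0)): print(n,back(k,uv,z))
c=read_camera("side");k=cam(c)
for n,uv,z in (("drv",(265,315),.132),("brk",(272,276),.01)): print(n,back(k,uv,z))
E
```

```text
drv [0.49613444 0.31375154 0.132     ]
brk [0.61884107 0.07089403 0.01      ]
fix [ 0.47896821 -0.21896323  0.02      ]
base [0.0397582  0.00106918 0.        ]
drv [0.49715939 0.32773517 0.132     ]
brk [0.62363068 0.07601057 0.01      ]
```

View pics/t_drv.png

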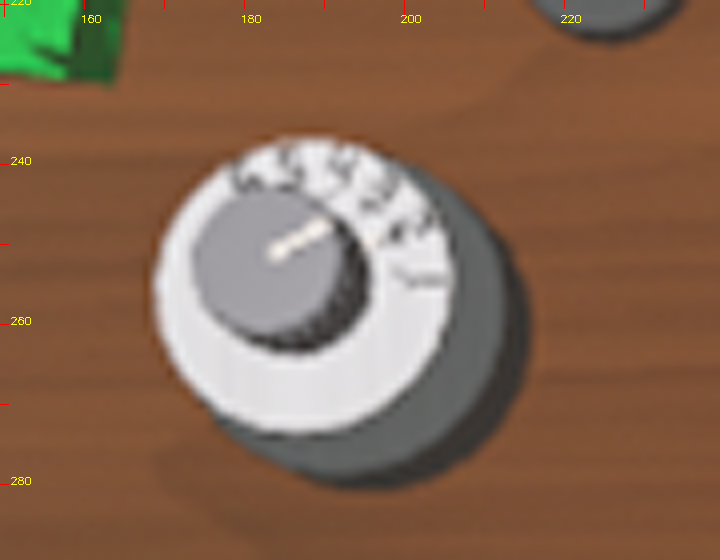

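View pics/t_brk.png

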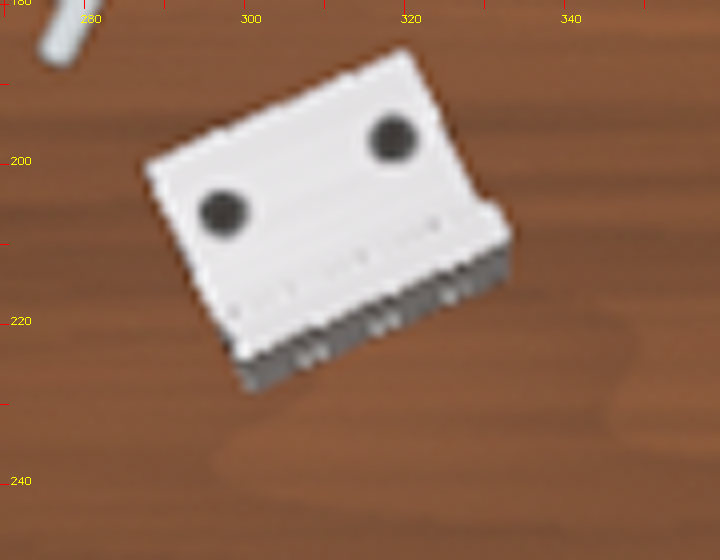

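View pics/t_fix.png

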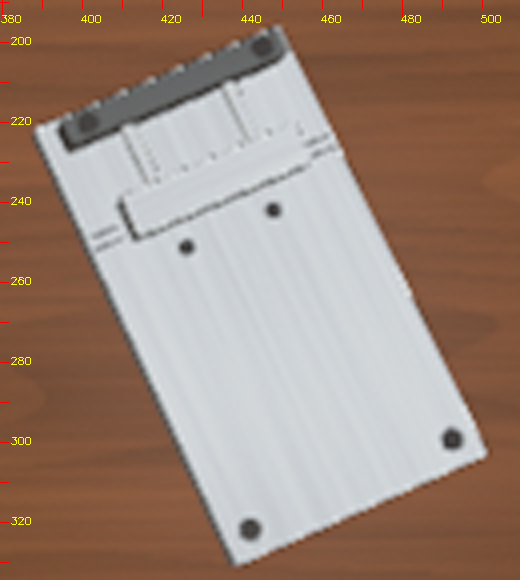

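```bash
python3 - <<'E'
from plant import *
from h import *
from scipy.optimize import least_squares
c=read_camera("top");k=cam(c)
def fit(pts,name,x0):
    def res(x):
        r=[]
        for (X,Y,Z),uv in pts:
            p=[x[0]+np.cos(x[2])*X-np.sin(x[2])*Y,x[1]+np.sin(x[2])*X+np.cos(x[2])*Y,Z]
            r+=list(proj(k,p)-uv)
        return r
    s=least_squares(res,x0); print(name,s.x.round(4),"res px",np.array(s.fun).round(1))
    return s.x
fit([((.13,.075,.02),(389,222)),((.13,-.075,.02),(450.25,197)),((-.13,-.075,.02),(501.25,303.25)),((-.13,.075,.02),(438.25,330.75))],"fix",[.48,-.22,.4])
fit([((.07,.04,.01),(287.9,200.1)),((.07,-.04,.01),(320.1,185.4)),((0,.04,.05),(299.9,224.5)),((0,-.04,.05),(333.5,208.9))],"brk",[.6,.07,.4])
t=back(k,(182.9,252.2),.132);d=back(k,(187.5,255.1),.09);print("sleeve top",t,"disc",d)
n1=back(k,(150+418/8-.5,220+277/8-.5),.09);a=back(k,(150+270/8-.5,220+258/8-.5),.132);b=back(k,(150+330/8-.5,220+225/8-.5),.132)
ax=np.arctan2(*(n1-d)[1::-1]);pt=np.arctan2(*(b-a)[1::-1]);print("x axis",ax,"ptr",pt,"val",pt-ax)
E
```

```text
fix [ 0.485  -0.2179  0.3891] res px [-0.6 -0.4  0.  -1.4  0.6  0.8  0.   0.9]
brk [0.5833 0.0576 0.4251] res px [-0.2  0.1  0.1  0.1  0.  -0.2  0.1  0. ]
sleeve top [0.49585926 0.32391489 0.132     ] disc [0.49659534 0.32429387 0.09      ]
x axis -1.5141740618836672 ptr -1.0650934680580684 val 0.44908059382559884
```

```bash
cat >> h.py <<'E'
def togo(s,pos,psi=None):
    T=R.from_quat(s["tcp_rot"]); 
    tgt=T if psi is None else R.from_matrix(np.array([[np.cos(psi),np.sin(psi),0],[np.sin(psi),-np.cos(psi),0],[0,0,-1.]]))
    return (T.inv()*tgt).as_rotvec().round(4), T.inv().apply(np.array(pos)-s["eef_pos"]).round(4)
E
python3 - <<'E'
from plant import *
from h import *
s=get_state();print(togo(s,[.496,.324,.26],2.4))
E
```

```text
(array([-7.000e-04,  1.000e-04,  4.058e-01]), array([-0.3616, -0.2055, -0.029 ]))
```

arm_command([
  [[0, 0, 0.06], [-0.03, -0.02, -0.029], 1],
  [[0, 0, 0.12], [-0.08, -0.045, -0.029], 1],
  [[0, 0, 0.18], [-0.13, -0.075, -0.029], 1],
  [[0, 0, 0.24], [-0.18, -0.103, -0.029], 1],
  [[0, 0, 0.3], [-0.23, -0.131, -0.029], 1],
  [[0, 0, 0.36], [-0.28, -0.16, -0.029], 1],
  [[0, 0, 0.406], [-0.33, -0.188, -0.029], 1],
  [[0, 0, 0.406], [-0.362, -0.2055, -0.029], 1],
  [[0, 0, 0.406], [-0.362, -0.2055, -0.029], 1],
  [[0, 0, 0.406], [-0.362, -0.2055, -0.029], 1],
])

```text
time: 1.55
eef_pos: [0.496, 0.3242, 0.2599]
tcp_rot: [0.362, 0.932, -0.0, -0.0]
contact_force: [0.7, -0.0, -0.2]
opening: 0.999
```

```bash
python3 - <<'E'
from plant import *
from h import *
s=get_state();print(s["time"],s["eef_pos"],s["qpos"],s["dq"].round(3));c=read_camera("wrist");k=cam(c,s);cv2.imwrite("pics/w1.png",c["frame"][:,:,::-1])
print(proj(k,[.496,.324,.132]),proj(k,[.4965,.3243,.09]))
print(togo(s,[.496,.324,.26],2.4))
E
```

```text
1.55 [0.49595501 0.32418089 0.25988092] [ 4.07792103e-01  8.54689341e-02  1.75522620e+00  4.19396817e-05
  1.30189016e+00 -4.21204109e-01] [ 0.023 -0.003  0.004 -0.002 -0.001 -0.001]
[320.08879214 228.8303908 ] [320.60658734 216.35159806]
(array([-0.0009, -0.0004, -0.0002]), array([-0.0002, -0.0001, -0.0001]))
```

View pics/w1.png

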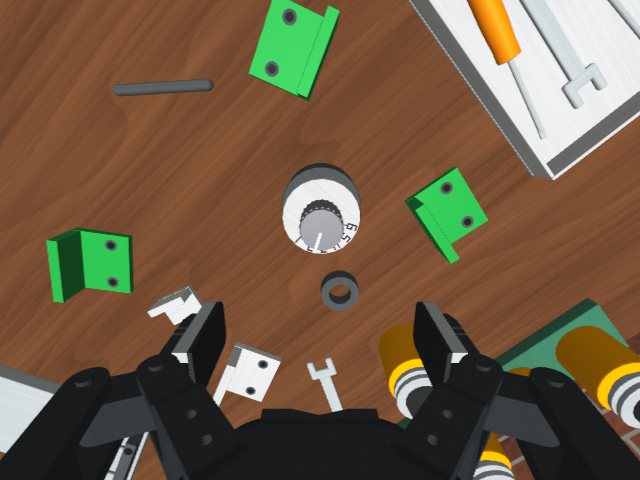

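The wrist view shows the sleeve top at about (321,229), as projected (320,229). I'll read the pointer in a close crop.

```bash
python3 - <<'E'
from h import *
im=cv2.imread("pics/w1.png")[:,:,::-1]
crop(im,270,155,100,100,6,"pics/w1c.png")
from plant import *
s=get_state();print(togo(s,[.496,.324,.112],2.4))
E
```

```text
(array([-0.0008, -0.0003,  0.0008]), array([-7.000e-04, -1.000e-04,  1.479e-01]))
```

View pics/w1c.png

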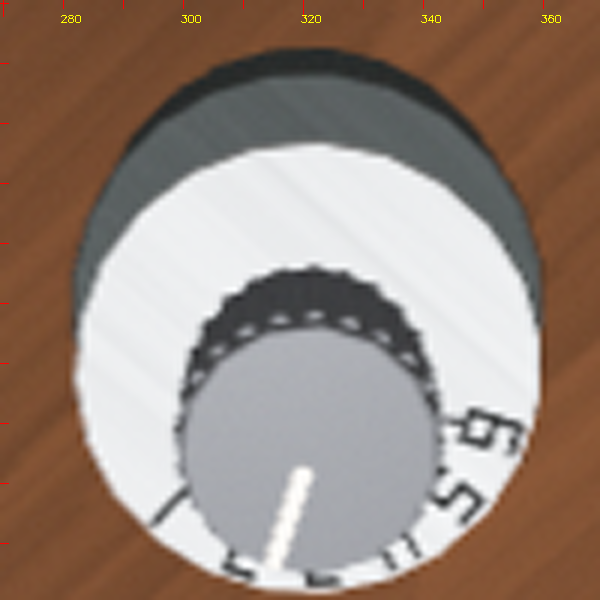

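```bash
python3 - <<'E'
from h import *
from plant import *
s=get_state();c=read_camera("wrist");k=cam(c,s)
P=lambda x,y,z:back(k,(270+x/6-.5,155+y/6-.5),z)
ang=lambda a,b:np.arctan2(*(b-a)[1::-1])
cen=P(308,368,.09);print(cen,P(311,448,.132))
a1=ang(cen,P(170,507,.09));a6=ang(cen,P(490,432,.09));a5=ang(cen,P(460,500,.09))
p=ang(P(305,470,.132),P(270,570,.132)); print(a1,a5-a1,a6-a1,"val",p-a1, p-a6+2.0,p-a5+1.6)
E
```

```text
[0.49601244 0.32521029 0.09      ] [0.49668741 0.32497902 0.132     ]
-1.5062270754091334 1.6055711862673971 1.987834468112369 val 0.4441931929774352 0.45635872486506623 0.43862200671003815
```

arm_command([
  [[0, 0, 0], [0, 0, 0.05], 1],
  [[0, 0, 0], [0, -0.0002, 0.1], 1],
  [[0, 0, 0], [0, -0.0002, 0.135], 1],
  [[0, 0, 0], [0, -0.0002, 0.148], 1],
  [[0, 0, 0], [0, -0.0002, 0.148], 0.2],
  [[0, 0, 0], [0, -0.0002, 0.148], 0.0],
  [[0, 0, 0], [0, -0.0002, 0.148], -1],
  [[0, 0, 0], [0, -0.0002, 0.148], -1],
  [[0, 0, 0], [0, -0.0002, 0.148], -1],
  [[0, 0, 0], [0, -0.0002, 0.148], -1],
  [[0, 0, 0], [0, -0.0002, 0.148], -1],
], force=25)

```text
time: 3.02
eef_pos: [0.4968, 0.3255, 0.1144]
tcp_rot: [0.362, 0.932, 0.002, 0.001]
contact_force: [0.6, 0.8, 5.7]
opening: 0.433
```

```bash
python3 - <<'E'
from plant import *
from h import *
s=get_state();print(s["time"],s["eef_pos"],s["opening"],s["contact_force"],s["wrist_torque"]);c=read_camera("wrist");k=cam(c,s);cv2.imwrite("pics/w2.png",c["frame"][:,:,::-1])
E
```

```text
3.025 [0.49683732 0.3254887  0.11438914] 0.4326012268371359 [0.6167401  0.84612917 5.73533483] [ 0.19452955  0.03425785 -0.08567631]
```

View pics/w2.png

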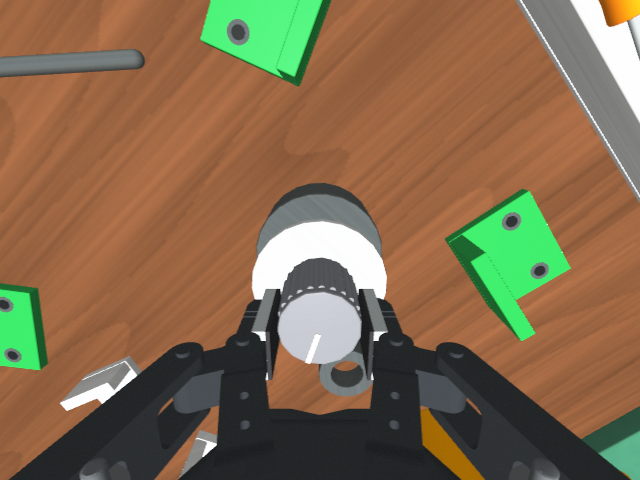

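arm_command([
  [[0, 0, -0.08], [0, 0, 0], -1],
  [[0, 0, -0.2], [0, 0, 0], -1],
  [[0, 0, -0.32], [0, 0, 0], -1],
  [[0, 0, -0.44], [0, 0, 0], -1],
  [[0, 0, -0.56], [0, 0, 0], -1],
  [[0, 0, -0.68], [0, 0, 0], -1],
  [[0, 0, -0.8], [0, 0, 0], -1],
  [[0, 0, -0.92], [0, 0, 0], -1],
  [[0, 0, -1.04], [0, 0, 0], -1],
  [[0, 0, -1.12], [0, 0, 0], -1],
  [[0, 0, -1.17], [0, 0, 0], -1],
  [[0, 0, -1.17], [0, 0, 0], -1],
])

```text
time: 4.58
eef_pos: [0.4963, 0.3227, 0.1144]
tcp_rot: [-0.214, 0.977, -0.002, -0.0]
contact_force: [-2.9, -6.9, 3.7]
opening: 0.432
```

```bash
python3 - <<'E'
from plant import *
from h import *
s=get_state();print(s["time"],s["eef_pos"],s["opening"],s["contact_force"],s["wrist_torque"],s["qpos"]);c=read_camera("wrist");k=cam(c,s);cv2.imwrite("pics/w3.png",c["frame"][:,:,::-1])
crop(c["frame"],220,170,200,200,3,"pics/w3c.png")
print(proj(k,[.4965,.3248,.132]))
x=R.from_quat(s["tcp_rot"]).as_matrix()[:,0];print(np.arctan2(x[1],x[0]))
E
```

```text
4.575 [0.49630381 0.32272127 0.1144362 ] 0.43179053382389654 [-2.92152694 -6.94252298  3.70773875] [-1.16116661  0.31333284 -0.03509972] [ 0.40711136  0.22948111  1.87289019 -0.00497984  1.04044831 -1.59182366]
[321.71713843 327.77965906]
-2.710935162676763
```

View pics/w3c.png

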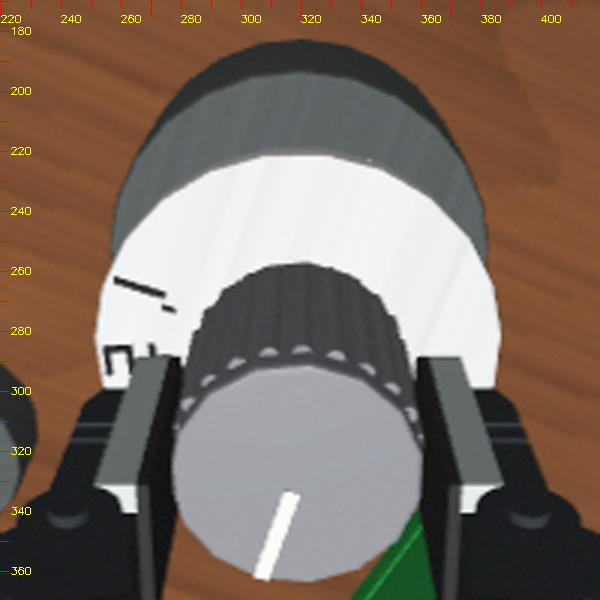

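arm_command([
  [[0, 0, 0], [0, 0, 0], 0.1],
  [[0, 0, 0], [0, 0, 0], 0.5],
  [[0, 0, 0], [0, 0, 0], 1],
  [[0, 0, 0], [0, 0, 0], 1],
  [[0, 0, 0], [0, 0, -0.03], 1],
  [[0, 0, 0], [0, 0, -0.08], 1],
  [[0, 0, 0], [0, 0, -0.14], 1],
  [[0, 0, 0], [0, 0, -0.15], 1],
  [[0, 0, 0], [0, 0, -0.15], 1],
])

```text
time: 5.75
eef_pos: [0.4964, 0.3236, 0.2652]
tcp_rot: [-0.214, 0.977, -0.002, 0.001]
contact_force: [-0.0, 0.9, -1.3]
opening: 1.002
```

```bash
python3 - <<'E'
from plant import *
from h import *
s=get_state();print(s["time"],s["eef_pos"],s["opening"],s["contact_force"],s["wrist_torque"],s["qpos"]);c=read_camera("wrist");k=cam(c,s);cv2.imwrite("pics/w4.png",c["frame"][:,:,::-1])
u,v=proj(k,[.4965,.3248,.12]).astype(int);print(u,v)
crop(c["frame"],270,155,100,100,6,"pics/w4c.png")
E
```

```text
5.75 [0.49644383 0.32359687 0.26519433] 1.0020382152987186 [-0.00751859  0.9271657  -1.29516395] [ 0.04126093  0.00306575 -0.02061038] [ 0.4083983   0.08155273  1.74969883 -0.00445914  1.30972403 -1.59188114]
320 223
```

View pics/w4c.png

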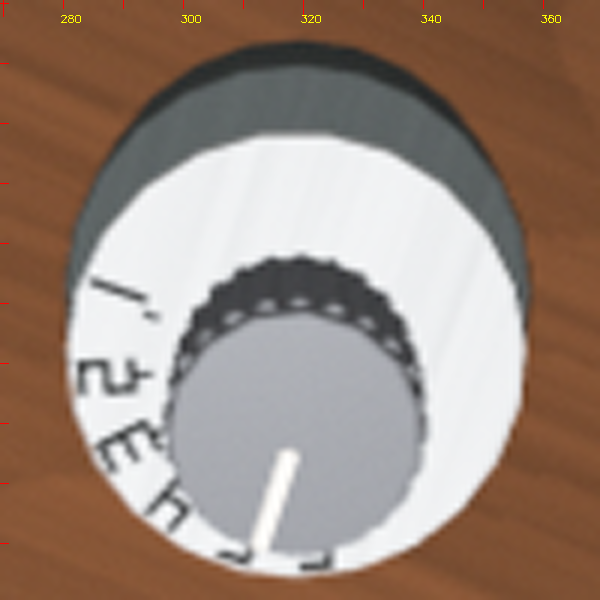

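View pics/w4.png

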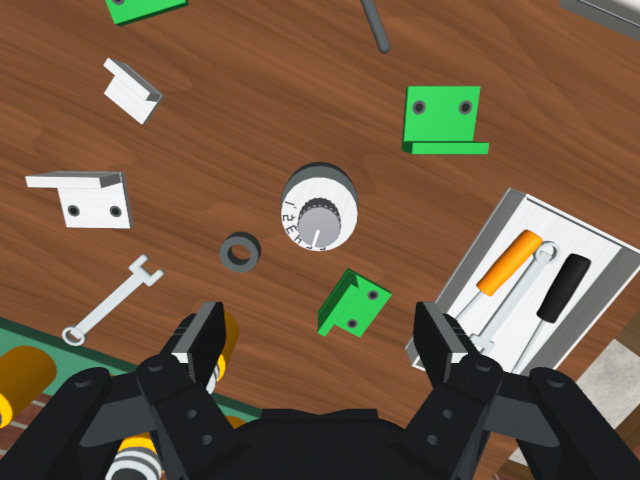

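```bash
python3 - <<'E'
from h import *
from plant import *
s=get_state();c=read_camera("wrist");k=cam(c,s)
P=lambda x,y,z:back(k,(270+x/6-.5,155+y/6-.5),z)
ang=lambda a,b:np.arctan2(*(b-a)[1::-1])
cen=P(296,355,.09);print(cen,P(295,432,.132))
p=ang(P(288,455,.132),P(262,548,.132)); a1=ang(cen,P(118,298,.09));print(a1,"val",p-a1,p+1.510)
print(togo(s,[.5833+.006*np.cos(.425),.0576+.006*np.sin(.425),.22],.425+np.pi/2))
E
```

```text
[0.49400674 0.32207431 0.09      ] [0.49462456 0.32241134 0.132     ]
-1.458491448868599 val 1.6260182143366626 1.6775267654680637
(array([-5.7000e-03,  9.0000e-04,  1.5763e+00]), array([ 0.0251, -0.2778,  0.0444]))
```

arm_command([
  [[0, 0, 0.17], [0.0, -0.03, 0], 1],
  [[0, 0, 0.34], [0.005, -0.07, 0], 1],
  [[0, 0, 0.51], [0.01, -0.11, 0], 1],
  [[0, 0, 0.68], [0.015, -0.15, 0], 1],
  [[0, 0, 0.85], [0.02, -0.19, 0.01], 1],
  [[0, 0, 1.02], [0.025, -0.23, 0.02], 1],
  [[0, 0, 1.19], [0.025, -0.26, 0.035], 1],
  [[0, 0, 1.36], [0.025, -0.278, 0.044], 1],
  [[0, 0, 1.53], [0.025, -0.278, 0.044], 1],
  [[0, 0, 1.576], [0.025, -0.278, 0.044], 1],
  [[0, 0, 1.576], [0.025, -0.278, 0.044], 1],
  [[0, 0, 1.576], [0.025, -0.278, 0.044], 1],
])

```text
time: 7.35
eef_pos: [0.5878, 0.0598, 0.2179]
tcp_rot: [0.542, 0.841, -0.004, -0.001]
contact_force: [0.5, -0.2, -0.2]
opening: 0.998
```

```bash
python3 - <<'E'
from plant import *
from h import *
s=get_state();print(s["time"],s["eef_pos"],s["opening"],s["qpos"]);c=read_camera("wrist");k=cam(c,s);cv2.imwrite("pics/w5.png",c["frame"][:,:,::-1])
c=read_camera("top");crop(c["frame"],150,220,90,70,8,"pics/t5.png")
for z in (.01,.05):
  print(z,[proj(k,[.5833+np.cos(.425)*X-np.sin(.425)*Y,.0576+np.sin(.425)*X+np.cos(.425)*Y,z]).round(0) for X,Y in ((.07,.04),(.07,-.04),(0,.04),(0,-.04))])
E
```

```text
7.35 [0.58775211 0.0598122  0.21787042] 0.9982141856607869 [-0.0676085   0.11731198  1.79865122 -0.00645782  1.23062919 -0.49158629]
0.01 [array([384., 169.]), array([379., 241.]), array([317., 169.]), array([317., 241.])]
0.05 [array([392., 174.]), array([386., 254.]), array([316., 174.]), array([317., 254.])]
```

View pics/w5.png

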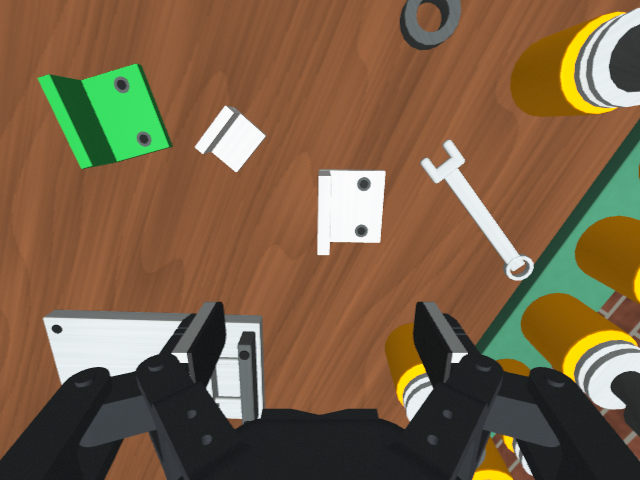

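View pics/t5.png

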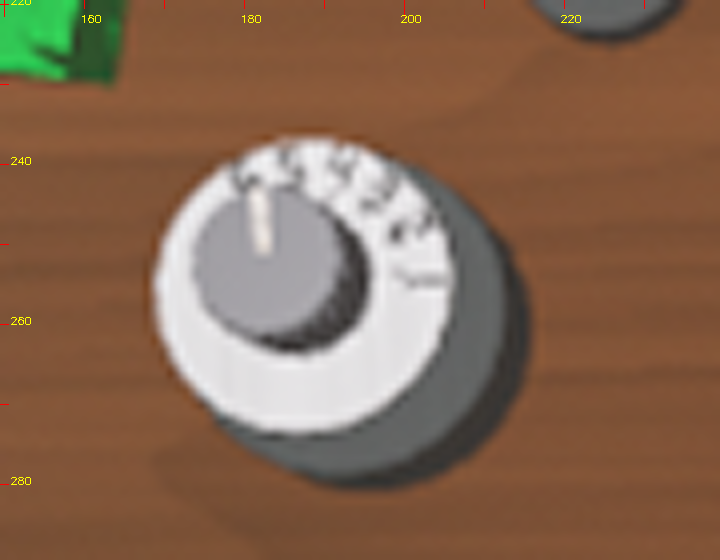

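Sleeve check in the top view: the pointer now runs from (264,255) to (257,190) in crop pixels, aligned with the "5". The bracket in the wrist view is at its projected place, with toe corners at (384,170) and (380,242).

```bash
python3 - <<'E'
from plant import *
from h import *
s=get_state()
p=lambda z:[.5833+.006*np.cos(.425),.0576+.006*np.sin(.425),z]
print(togo(s,p(.08),.425+np.pi/2),togo(s,p(.016),.425+np.pi/2))
E
```

```text
(array([-0.0062,  0.0037,  0.0009]), array([0.0005, 0.0016, 0.1387])) (array([-0.0062,  0.0037,  0.0009]), array([0.0007, 0.002 , 0.2027]))
```

arm_command([
  [[-0.006, 0.004, 0.001], [0, 0.001, 0.05], 0],
  [[-0.006, 0.004, 0.001], [0, 0.0015, 0.1], -0.2],
  [[-0.006, 0.004, 0.001], [0.0005, 0.002, 0.14], -0.2],
  [[-0.006, 0.004, 0.001], [0.0005, 0.002, 0.17], -0.2],
  [[-0.006, 0.004, 0.001], [0.0007, 0.002, 0.19], -0.2],
  [[-0.006, 0.004, 0.001], [0.0007, 0.002, 0.2025], -0.2],
  [[-0.006, 0.004, 0.001], [0.0007, 0.002, 0.2025], -0.2],
], force=80)

```text
time: 8.32
eef_pos: [0.5887, 0.0601, 0.0158]
tcp_rot: [0.542, 0.84, -0.0, -0.001]
contact_force: [0.1, 0.9, 1.0]
opening: 0.397
```

```bash
python3 - <<'E'
from plant import *
from h import *
s=get_state();print(s["time"],s["eef_pos"],s["tcp_rot"],s["opening"],s["contact_force"]);c=read_camera("wrist");k=cam(c,s);cv2.imwrite("pics/w6.png",c["frame"][:,:,::-1])
E
```

```text
8.325 [0.58866447 0.06012493 0.01580054] [ 5.42062606e-01  8.40337932e-01 -1.49526854e-04 -5.18462353e-04] 0.39681013130864495 [0.14148485 0.92019843 0.97056965]
```

View pics/w6.png

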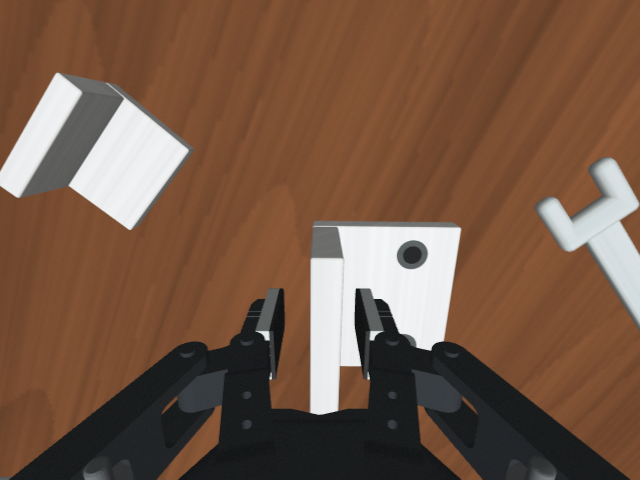

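arm_command([
  [[0, 0, 0], [0, 0, 0], -0.5],
  [[0, 0, 0], [0, 0, 0], -0.7],
  [[0, 0, 0], [0, 0, 0], -1],
  [[0, 0, 0], [0, 0, 0], -1],
  [[0, 0, 0], [0, 0, 0], -1],
  [[0, 0, 0], [0, 0, 0], -1],
  [[0, 0, 0], [0, 0, 0], -1],
], force=80)

```text
time: 9.25
eef_pos: [0.5909, 0.0601, 0.0184]
tcp_rot: [0.542, 0.84, 0.001, 0.002]
contact_force: [0.6, 0.1, 5.4]
opening: 0.132
```

arm_command([
  [[0, 0, 0], [0, 0, -0.02], -1],
  [[0, 0, 0], [0, 0, -0.06], -1],
  [[0, 0, 0], [0, 0, -0.1], -1],
  [[0, 0, 0], [0, 0, -0.12], -1],
  [[0, 0, 0], [0, 0, -0.12], -1],
])

```text
time: 9.88
eef_pos: [0.591, 0.06, 0.1399]
tcp_rot: [0.542, 0.84, 0.002, 0.003]
contact_force: [0.6, 0.2, -1.7]
opening: 0.128
```

```bash
python3 - <<'E'
from plant import *
from h import *
s=get_state();print(s["time"],s["eef_pos"],s["tcp_rot"],s["opening"],s["contact_force"]);c=read_camera("wrist");k=cam(c,s);cv2.imwrite("pics/w7.png",c["frame"][:,:,::-1])
print(togo(s,[.485,-.2179,.15],.3891+np.pi/2))
E
```

```text
9.875 [0.59101773 0.06004851 0.13990278] [0.54206399 0.84033017 0.00182867 0.00291276] 0.12806991563999873 [ 0.63853172  0.20850927 -1.74780323]
(array([0.0063, 0.0028, 0.0359]), array([-0.2095, -0.2111, -0.0108]))
```

View pics/w7.png

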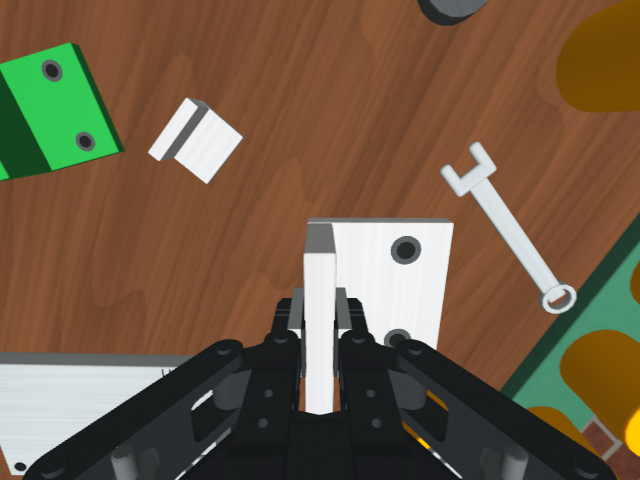

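```bash
python3 - <<'E'
from plant import *
from h import *
s=get_state();print(togo(s,[.4203,-.2444,.16],.3891+np.pi/2))
E
```

```text
(array([0.003 , 0.0011, 0.0358]), array([-0.2075, -0.2799, -0.0227]))
```

arm_command([
  [[0, 0, 0.005], [-0.02, -0.03, -0.02], -1],
  [[0, 0, 0.01], [-0.05, -0.067, -0.022], -1],
  [[0, 0, 0.018], [-0.085, -0.115, -0.022], -1],
  [[0, 0, 0.025], [-0.12, -0.162, -0.022], -1],
  [[0.001, 0, 0.03], [-0.155, -0.21, -0.022], -1],
  [[0.002, 0.001, 0.036], [-0.187, -0.252, -0.022], -1],
  [[0.003, 0.001, 0.036], [-0.2075, -0.28, -0.022], -1],
  [[0.003, 0.001, 0.036], [-0.2075, -0.28, -0.022], -1],
  [[0.003, 0.001, 0.036], [-0.2075, -0.28, -0.022], -1],
])

```text
time: 11.05
eef_pos: [0.4195, -0.2434, 0.1575]
tcp_rot: [0.557, 0.83, 0.0, -0.002]
contact_force: [-0.6, -0.4, -3.1]
opening: 0.13
```

```bash
python3 - <<'E'
from plant import *
from h import *
s=get_state();print(s["time"],s["eef_pos"],s["tcp_rot"],s["opening"],s["contact_force"]);c=read_camera("wrist");k=cam(c,s);fr=c["frame"].copy()
cv2.imwrite("pics/w8.png",fr[:,:,::-1])
def F(X,Y,Z,f=(.485,-.2179,.3891)): return proj(k,[f[0]+np.cos(f[2])*X-np.sin(f[2])*Y,f[1]+np.sin(f[2])*X+np.cos(f[2])*Y,Z]).round(1)
for n,P in (("corners",(.13,.075,.02)),("",(.13,-.075,.02)),("",(-.13,.075,.02)),("",(-.13,-.075,.02)),("bar",(.05,.052,.042)),("",(.05,-.052,.042)),("block",(.109,.06,.048))): print(n,P,F(*P))
c=read_camera("side");crop(c["frame"],260,180,200,130,4,"pics/s8.png")
E
```

```text
11.05 [ 0.41949529 -0.24340032  0.15752826] [ 5.57261312e-01  8.30335286e-01  4.38598516e-04 -1.71771705e-03] 0.12996217335239357 [-0.61100187 -0.39604645 -3.12121583]
corners (0.13, 0.075, 0.02) [567.1 138.2]
 (0.13, -0.075, 0.02) [530.  301.8]
 (-0.13, 0.075, 0.02) [247.4 138.6]
 (-0.13, -0.075, 0.02) [258.4 301.8]
bar (0.05, 0.052, 0.042) [476.5 170.3]
 (0.05, -0.052, 0.042) [458.7 291.1]
block (0.109, 0.06, 0.048) [560.8 160.4]
```

View pics/w8.png

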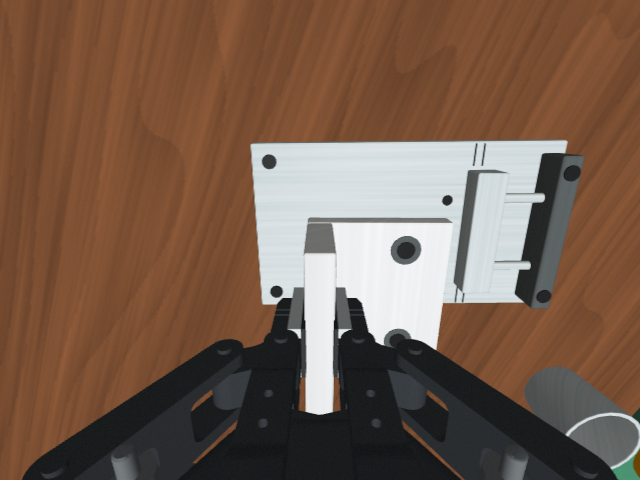

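View pics/s8.png

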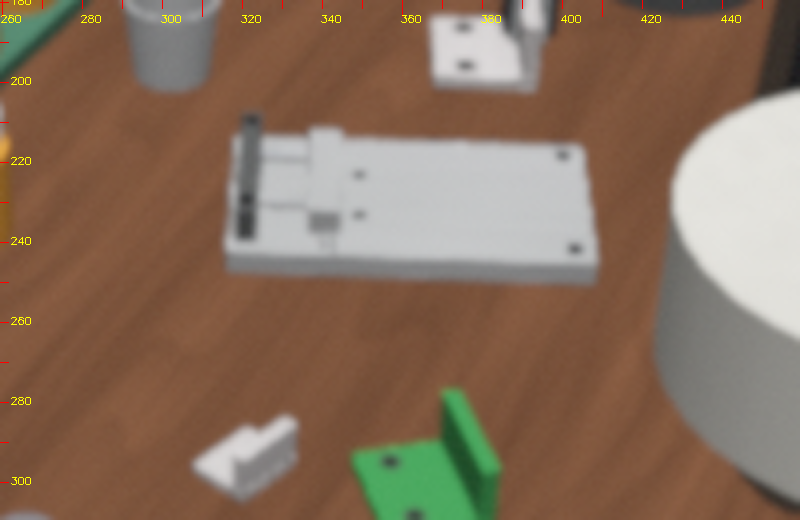

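```bash
python3 - <<'E'
from h import *
im=cv2.imread("pics/w8.png")[:,:,::-1]
crop(im,430,125,165,190,4,"pics/w8a.png");crop(im,240,130,60,180,3,"pics/w8b.png")
E
```

```text
(no output)
```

View pics/w8a.png

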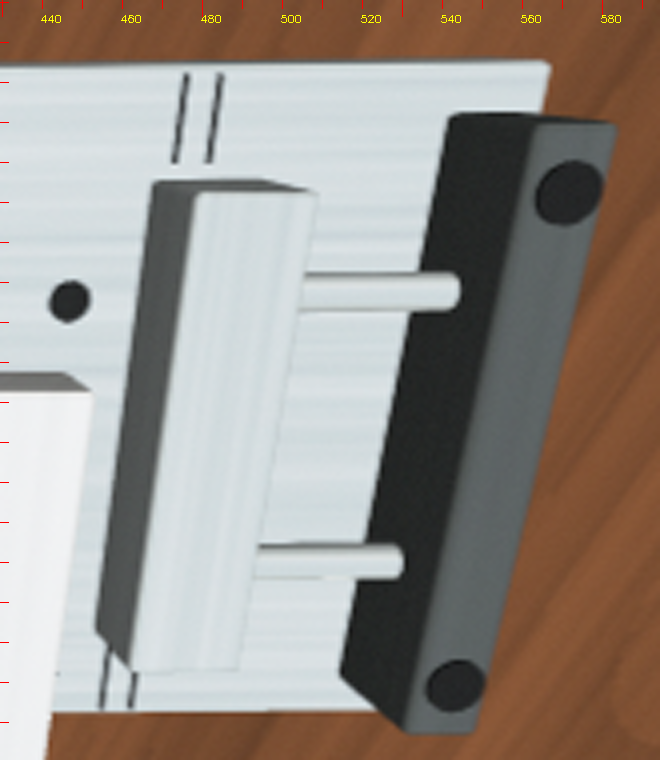

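View pics/w8b.png

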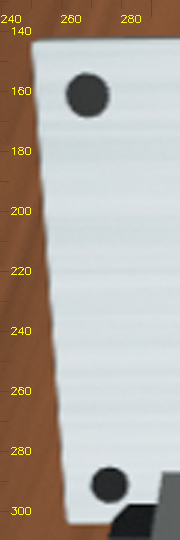

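```bash
cat > fit.py <<'E'
from plant import *
from h import *
from scipy.optimize import least_squares
s=get_state();c=read_camera("wrist");k=cam(c,s)
def pt(x,P):
    return [x[0]+np.cos(x[2])*P[0]-np.sin(x[2])*P[1],x[1]+np.sin(x[2])*P[0]+np.cos(x[2])*P[1],P[2]+(x[3] if len(x)>3 else 0)]
def fit(pts,x0,name):
    r=least_squares(lambda x:np.concatenate([proj(k,pt(x,P))-uv for P,uv in pts]),x0)
    print(name,r.x.round(4),"res",r.fun.reshape(-1,2).round(1).tolist());return r.x
E
python3 - <<'E'
from fit import *
pts=[((.13,.075,.02),(567,140.3)),((-.13,.075,.02),(250.2,143.8)),((-.13,-.075,.02),(262.2,303.8)),((.05,.052,.042),(478.25,172.75)),((.05,-.052,.042),(462.5,291.5)),((.05,.052,.02),(467.5,171.25)),((.05,-.052,.02),(453.75,282))]
f=fit(pts,[.485,-.218,.389],"fix");fit(pts,[.485,-.218,.389,0],"fix z free")
b=fit([((.07,.04,.01),(452.5,222)),((.0,.04,.05),(304,252)),((.012,.04,.05),(335,252)),((.0,.04,0.),(309,218))],[.42,-.245,.389,.14],"brk")
print(s["eef_pos"])
E
python3 - <<'E'
from h import *
im=cv2.imread("pics/w8.png")[:,:,::-1]
crop(im,295,205,170,150,4,"pics/w8d.png")
E
```

```text
fix [ 0.4894 -0.2191  0.4009] res [[1.6, -0.4], [0.3, -0.2], [0.3, 1.3], [0.4, 0.3], [-0.7, 1.4], [-0.8, -1.7], [-1.5, -0.3]]
fix z free [ 0.4898 -0.2192  0.4008 -0.0009] res [[1.1, -0.2], [0.9, -0.0], [0.8, 1.0], [0.3, 0.4], [-0.8, 1.1], [-0.9, -1.6], [-1.6, -0.5]]
brk [ 0.4147 -0.247   0.3954  0.1371] res [[-0.5, -0.1], [-0.2, 0.4], [1.2, 0.2], [-0.8, -0.7]]
[ 0.42016691 -0.24317354  0.15823391]
```

View pics/w8d.png

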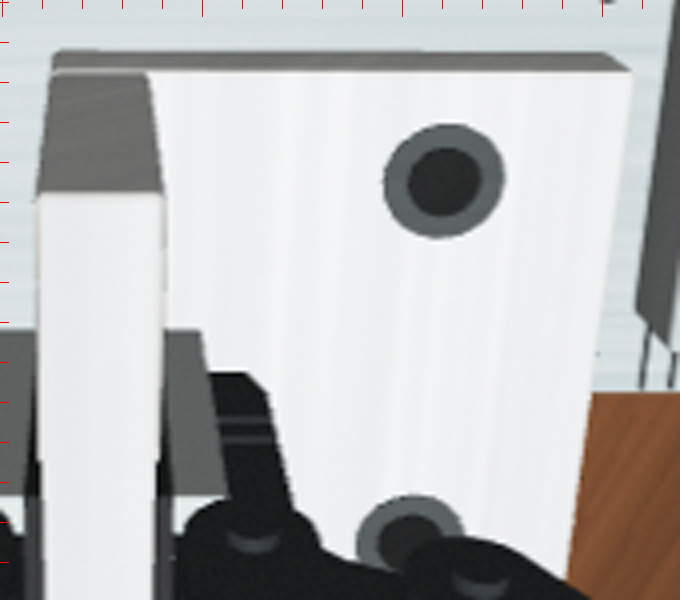

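```bash
python3 - <<'E'
import fit as G
from fit import *
s=dict(s); s["eef_pos"]=np.array([.41949529,-.24340032,.15752826]); s["tcp_rot"]=np.array([5.57261312e-01,8.30335286e-01,4.38598516e-04,-1.71771705e-03])
G.k=cam(c,s);T=R.from_quat(s["tcp_rot"]).as_matrix();print("tool y yaw",np.arctan2(T[1,1],T[0,1]), "z",T[:,2])
pts=[((.13,.075,.02),(567,140.3)),((-.13,.075,.02),(250.2,143.8)),((-.13,-.075,.02),(262.2,303.8)),((.05,.052,.042),(478.25,172.75)),((.05,-.052,.042),(462.5,291.5)),((.05,.052,.02),(467.5,171.25)),((.05,-.052,.02),(453.75,282))]
f=fit(pts,[.485,-.218,.389],"fix")
x0=295;P=lambda x,y:(295+x/4-.5,205+y/4-.5)
b=fit([((.07,.04,.01),P(631,72)),((.0,.04,.05),P(37,194)),((.012,.04,.05),P(163,194)),((.0,.04,0.),P(53,53)),((.07,.04,0),P(605,53)),((.012,.04,.01),P(150,72))],[.42,-.245,.389,.14],"brk")
d=s["eef_pos"]-np.array([b[0],b[1],b[3]]);print("tcp in brk",np.cos(b[2])*d[0]+np.sin(b[2])*d[1],-np.sin(b[2])*d[0]+np.cos(b[2])*d[1],d[2])
toe=b[:2]+.07*np.array([np.cos(b[2]),np.sin(b[2])]);e=toe-f[:2];print("toe in fix",np.cos(f[2])*e[0]+np.sin(f[2])*e[1],-np.sin(f[2])*e[0]+np.cos(f[2])*e[1])
E
```

```text
tool y yaw 0.3886284966231136 z [-0.00236373  0.0026428  -0.99999371]
fix [ 0.4884 -0.2193  0.3993] res [[2.0, -0.5], [-0.2, -0.3], [-0.1, 1.6], [0.6, 0.2], [-0.5, 1.7], [-0.7, -1.7], [-1.4, -0.0]]
brk [ 0.4137 -0.2472  0.3899  0.1376] res [[0.4, 0.3], [-0.6, -0.1], [0.6, -0.1], [0.1, -0.2], [-0.6, -0.4], [0.1, 0.4]]
tcp in brk 0.0068151938427316846 0.001255901911032086 0.0199071541586118
toe in fix -0.009688515541596412 0.0026923572871196885
```

```bash
python3 - <<'E'
from fit import *
f=(.4884,-.2193,.398)
print(s["eef_pos"]);t=lambda z:pt(f,(-.0412,0,z))
for z in (.06,.042,.0385): print(togo(s,t(z),.397+np.pi/2))
E
```

```text
[ 0.42050005 -0.24334346  0.15882585]
(array([-0.0002, -0.0008, -0.0063]), array([-0.004 ,  0.0308,  0.0988]))
(array([-0.0002, -0.0008, -0.0063]), array([-0.004 ,  0.0308,  0.1168]))
(array([-0.0002, -0.0008, -0.0063]), array([-0.004 ,  0.0308,  0.1203]))
```

arm_command([
  [[0, 0, -0.006], [-0.002, 0.015, 0.03], -1],
  [[0, 0, -0.006], [-0.004, 0.031, 0.07], -1],
  [[0, 0, -0.006], [-0.004, 0.031, 0.095], -1],
  [[0, 0, -0.006], [-0.004, 0.031, 0.108], -1],
  [[0, 0, -0.006], [-0.004, 0.031, 0.113], -1],
  [[0, 0, -0.006], [-0.004, 0.031, 0.113], -1],
  [[0, 0, -0.006], [-0.004, 0.031, 0.113], -1],
])

```text
time: 12.18
eef_pos: [0.4514, -0.236, 0.0472]
tcp_rot: [0.554, 0.833, -0.0, 0.001]
contact_force: [0.3, -0.5, -2.8]
opening: 0.126
```

```bash
python3 - <<'E'
from fit import *
print(s["time"],s["eef_pos"],s["tcp_rot"],s["contact_force"],s["wrist_torque"]);fr=c["frame"];cv2.imwrite("pics/w9.png",fr[:,:,::-1])
c=read_camera("side");crop(c["frame"],300,160,120,110,5,"pics/s9.png")
E
```

```text
12.175 [ 0.45141698 -0.2360273   0.04724683] [ 5.53984499e-01  8.32526357e-01 -7.60647797e-05  1.01651395e-03] [ 0.3303791  -0.54893241 -2.81949211] [0.00597552 0.07373719 0.00762655]
```

View pics/w9.png

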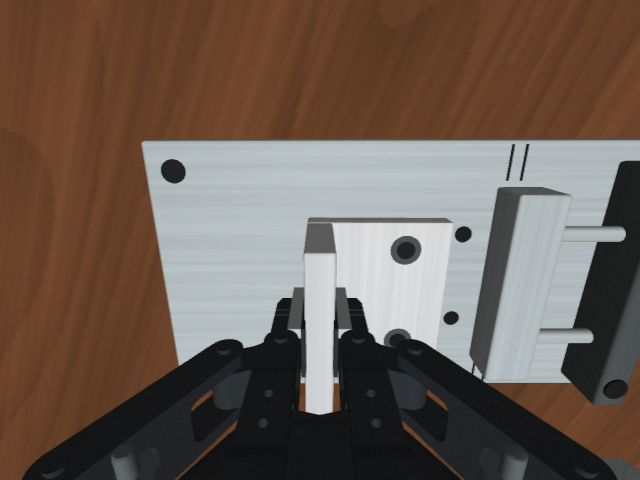

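View pics/s9.png

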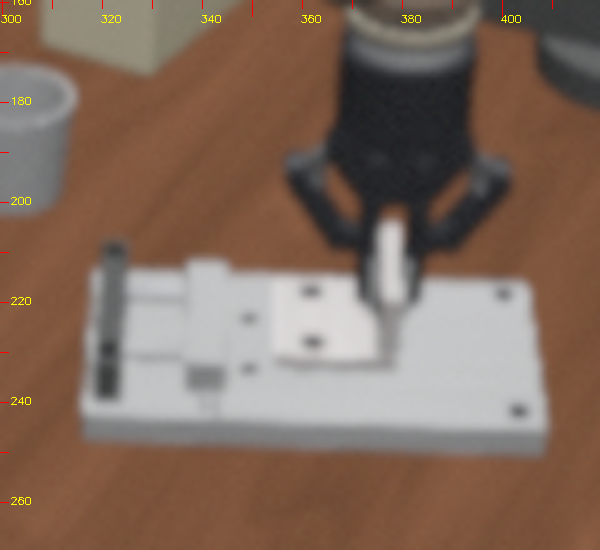

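```bash
python3 - <<'E'
import fit as G
from fit import *
s=dict(s); s["eef_pos"]=np.array([.45141698,-.2360273,.04724683]); s["tcp_rot"]=np.array([5.53984499e-01,8.32526357e-01,-7.60647797e-05,1.01651395e-03])
G.k=cam(c,s);T=R.from_quat(s["tcp_rot"]).as_matrix();print("tool y yaw",np.arctan2(T[1,1],T[0,1]), "z",T[:,2])
pts=[((-.13,.075,.02),(142,141)),((.05,.052,.042),(519,196)),((.05,-.052,.042),(487,377)),((.05,.052,.02),(498.5,188)),((.05,-.052,.02),(471,360))]
f=fit(pts,[.485,-.218,.389],"fix")
d=s["eef_pos"][:2]-f[:2];print("tcp in fix",np.cos(f[2])*d[0]+np.sin(f[2])*d[1],-np.sin(f[2])*d[0]+np.cos(f[2])*d[1])
E
```

```text
tool y yaw 0.396511145155129 z [ 0.00160827 -0.00125292 -0.99999792]
fix [ 0.4893 -0.2195  0.3995] res [[-0.2, 1.4], [3.3, -0.0], [-1.0, 3.9], [-0.9, -0.6], [-2.0, -5.1]]
tcp in fix -0.041355079927692925 -0.0005202171271130613
```

arm_command([
  [[0, 0, 0], [0, 0, 0.004], -1],
  [[0, 0, 0], [0, 0, 0.006], -1],
  [[0, 0, 0], [0, 0, 0.008], -1],
  [[0, 0, 0], [0, 0, 0.009], -1],
  [[0, 0, 0], [0, 0, 0.009], -1],
])

```text
time: 12.95
eef_pos: [0.4511, -0.2358, 0.0383]
tcp_rot: [0.554, 0.833, -0.0, 0.0]
contact_force: [-2.5, 1.6, 3.3]
opening: 0.126
```

```bash
python3 - <<'E'
from fit import *
print(s["time"],s["eef_pos"],s["tcp_rot"],s["contact_force"],s["wrist_torque"])
E
```

```text
12.95 [ 0.45114133 -0.2357729   0.03829246] [ 5.53969338e-01  8.32536977e-01 -4.28369928e-05  3.91629275e-04] [-2.53161079  1.59856637  3.34753556] [ 0.20307991  0.4961434  -0.02717281]
```

arm_command([
  [[0, 0, 0], [0, 0.003, 0], -1],
  [[0, 0, 0], [0, 0.008, 0], -1],
  [[0, 0, 0], [0, 0.013, 0], -1],
  [[0, 0, 0], [0, 0.018, 0], -1],
  [[0, 0, 0], [0, 0.022, 0], -1],
  [[0, 0, 0], [0, 0.022, 0], -1],
  [[0, 0, 0], [0, 0.022, 0], -1],
])

```text
time: 13.88
eef_pos: [0.4719, -0.2271, 0.0383]
tcp_rot: [0.554, 0.833, 0.0, 0.001]
contact_force: [-0.1, -0.4, -0.9]
opening: 0.13
```

```bash
python3 - <<'E'
from fit import *
T=R.from_quat(s["tcp_rot"]).as_matrix();print(s["time"],s["eef_pos"],"z",T[:,2].round(4),"F tool",(T.T@s["contact_force"]).round(2),(T.T@s["wrist_torque"]).round(2));fr=c["frame"];cv2.imwrite("pics/w10.png",fr[:,:,::-1]);crop(fr,400,130,160,150,5,"pics/w10a.png")
f=(.4888,-.2194,.3994);d=s["eef_pos"][:2]-f[:2];print("tcp in fix",np.cos(f[2])*d[0]+np.sin(f[2])*d[1],-np.sin(f[2])*d[0]+np.cos(f[2])*d[1])
E
```

```text
13.875 [ 0.47185417 -0.22714315  0.03832874] z [ 1.7e-03 -5.0e-04 -1.0e+00] F tool [-0.32 -0.27  0.93] [-0.04 -0.01  0.02]
tcp in fix -0.018623146034107075 -0.0005440749910359775
```

View pics/w10.png

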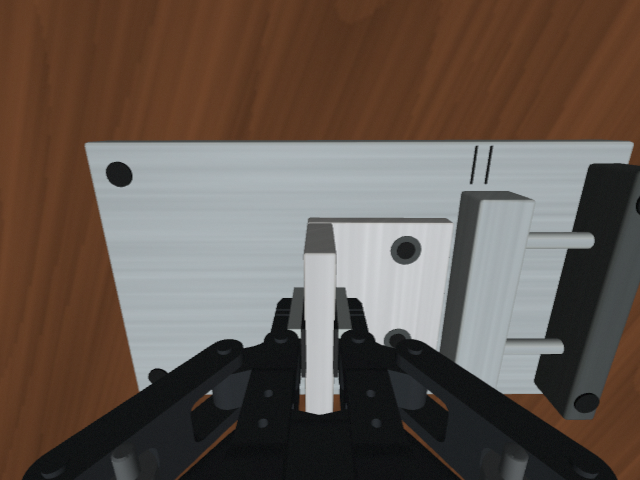

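View pics/w10a.png

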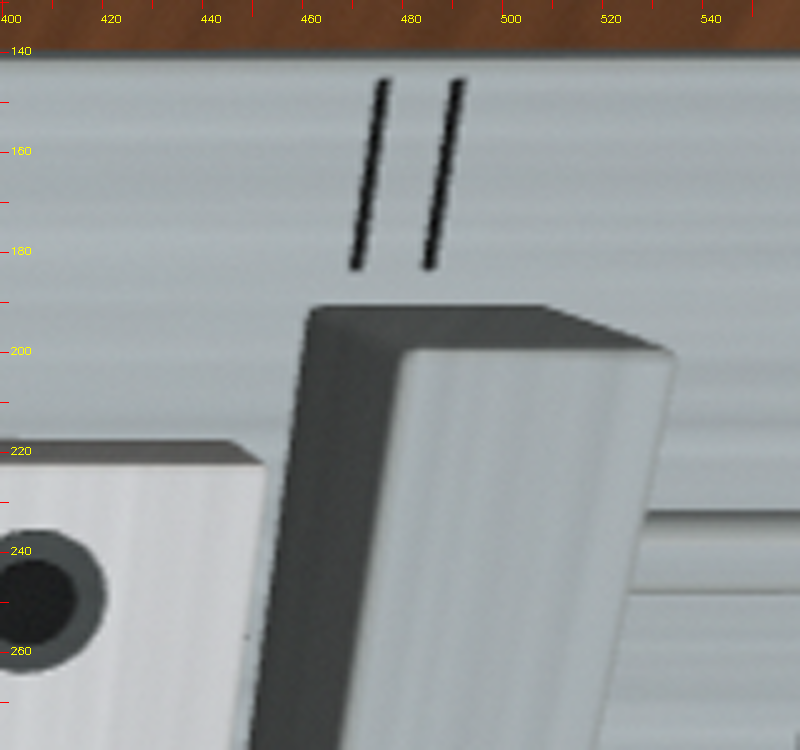

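arm_command([
  [[0, 0, 0], [0, 0.002, 0.0003], -1],
  [[0, 0, 0], [0, 0.004, 0.0003], -1],
  [[0, 0, 0], [0, 0.006, 0.0003], -1],
  [[0, 0, 0], [0, 0.008, 0.0003], -1],
  [[0, 0, 0], [0, 0.01, 0.0003], -1],
  [[0, 0, 0], [0, 0.01, 0.0003], -1],
  [[0, 0, 0], [0, 0.01, 0.0003], -1],
])

```text
time: 14.8
eef_pos: [0.4803, -0.2241, 0.0383]
tcp_rot: [0.553, 0.833, -0.001, 0.0]
contact_force: [-6.4, -3.3, 5.2]
opening: 0.127
```

```bash
cat > chk.py <<'E'
from fit import *
import sys
n=sys.argv[1]
T=R.from_quat(s["tcp_rot"]).as_matrix();print(s["time"],s["eef_pos"],"z",T[:,2].round(4),"F tool",(T.T@s["contact_force"]).round(2),(T.T@s["wrist_torque"]).round(2));fr=c["frame"];cv2.imwrite(f"pics/w{n}.png",fr[:,:,::-1]);crop(fr,400,130,160,150,5,f"pics/w{n}a.png")
f=(.4888,-.2194,.3994);d=s["eef_pos"][:2]-f[:2];print("tcp in fix",np.cos(f[2])*d[0]+np.sin(f[2])*d[1],-np.sin(f[2])*d[0]+np.cos(f[2])*d[1], "yaw",np.arctan2(T[1,1],T[0,1]),s["opening"])
E
python3 chk.py 11
```

```text
14.8 [ 0.48026043 -0.22407768  0.03831307] z [-7.0e-04 -1.8e-03 -1.0e+00] F tool [-0.58 -7.14 -5.15] [ 1.06 -0.1  -0.12]
tcp in fix -0.009686447708251493 -0.0009887790856168465 yaw 0.3978861037658031 0.1269897866304192
```

View pics/w11a.png

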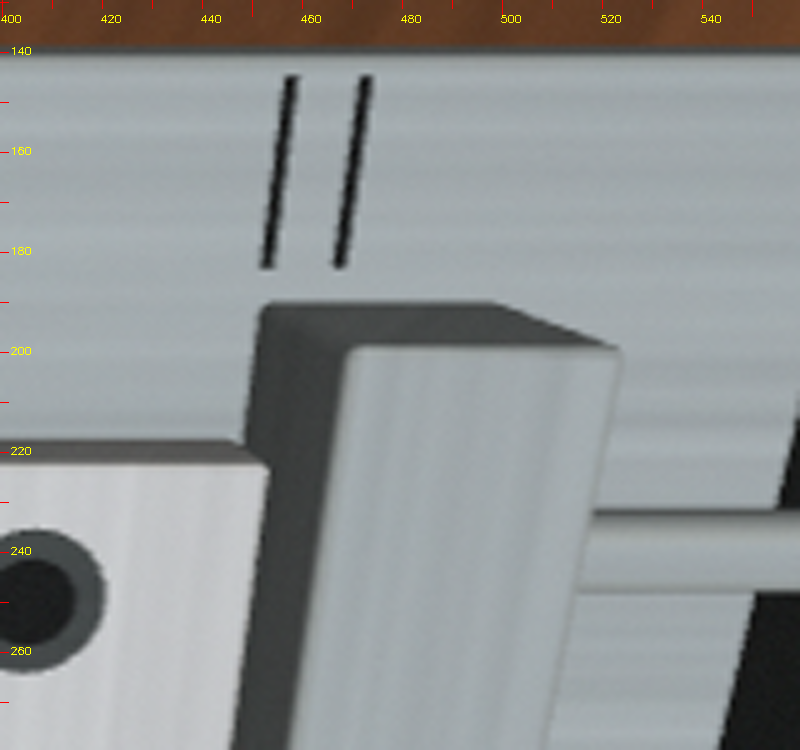

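arm_command([
  [[0, 0, 0], [0, 0.0015, 0], -1],
  [[0, 0, 0], [0, 0.003, 0], -1],
  [[0, 0, 0], [0, 0.0045, 0], -1],
  [[0, 0, 0], [0, 0.0055, 0], -1],
  [[0, 0, 0], [0, 0.0055, 0], -1],
  [[0, 0, 0], [0, 0.0055, 0], -1],
  [[0, 0, 0], [0, 0.0055, 0], -1],
  [[0, 0, 0], [0, 0.0055, 0], -1],
])

```text
time: 15.85
eef_pos: [0.4834, -0.2228, 0.0385]
tcp_rot: [0.553, 0.833, -0.003, -0.002]
contact_force: [-11.4, -4.2, 7.4]
opening: 0.128
```

```bash
python3 chk.py 12; python3 - <<'E'
from fit import *
crop(c["frame"],420,340,140,100,5,"pics/w12b.png")
c=read_camera("side");crop(c["frame"],300,190,110,80,7,"pics/s12.png")
E
```

```text
15.85 [ 0.4834443  -0.22278899  0.03853022] z [-0.0059 -0.0027 -1.    ] F tool [  0.56 -12.14  -7.28] [ 1.64  0.04 -0.08]
tcp in fix -0.006252040025251618 -0.0010396114374954233 yaw 0.3996892033543132 0.1275908170618816
```

View pics/w12a.png

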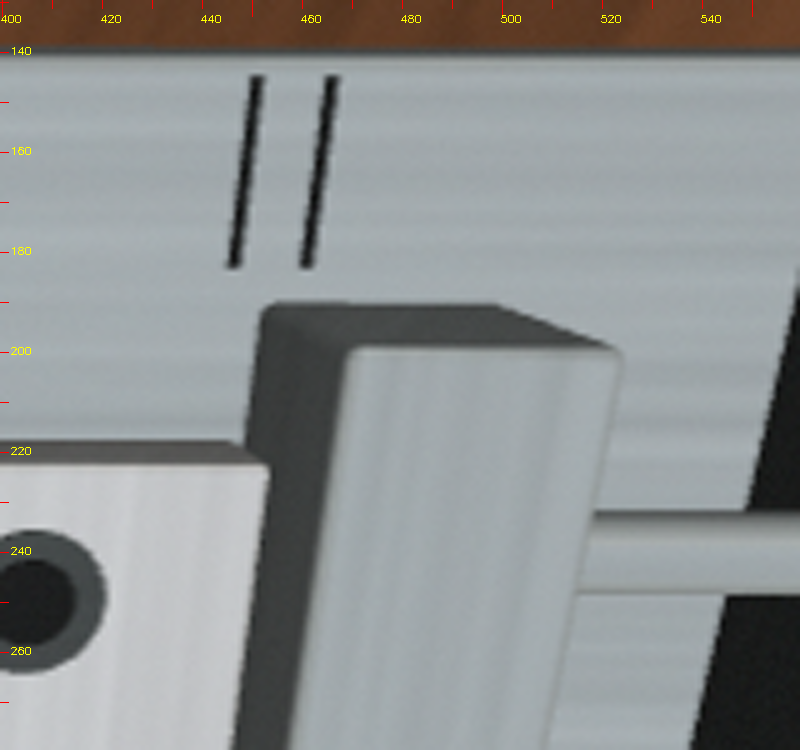

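View pics/w12.png

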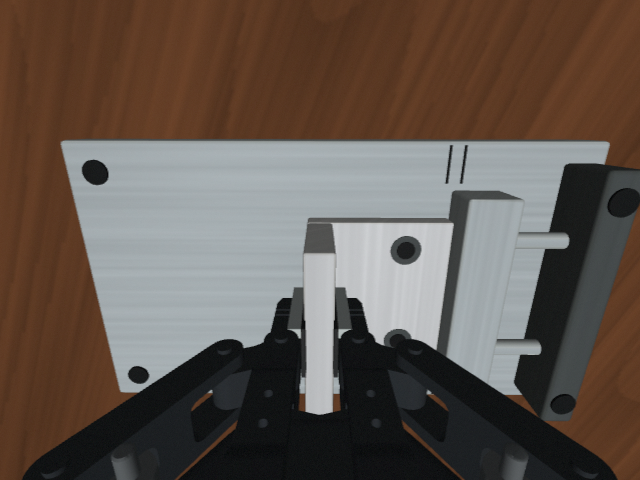

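View pics/s12.png

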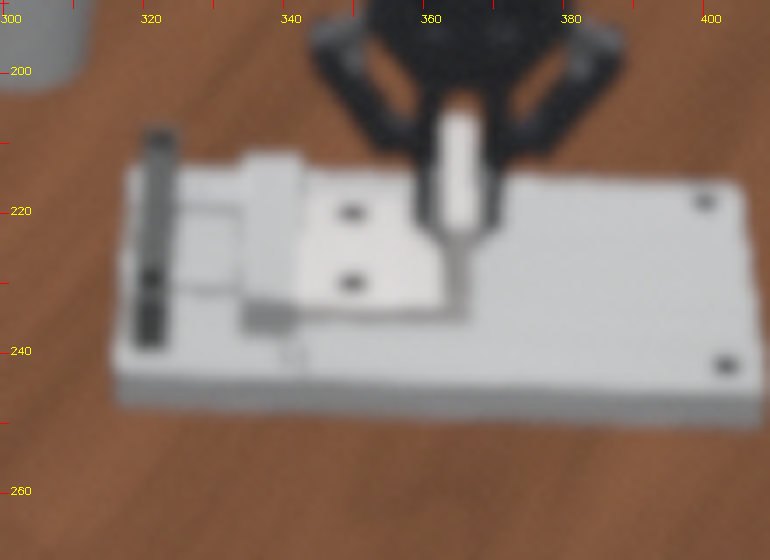

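```bash
python3 chk.py 13
```

```text
16.0 [ 0.48342629 -0.22280112  0.03851068] z [-0.0059 -0.0027 -1.    ] F tool [  0.64 -12.08  -7.95] [ 1.59 -0.01 -0.14]
tcp in fix -0.0062733452553241096 -0.0010437818443361914 yaw 0.39964809976371013 0.12413969625762422
```

arm_command([
  [[0, 0, 0], [0, 0.0015, 0], -1],
  [[0, 0, 0], [0, 0.0022, 0], -1],
  [[0, 0, 0], [0, 0.0028, 0], -1],
  [[0, 0, 0], [0, 0.0028, 0], -1],
  [[0, 0, 0], [0, 0.0028, 0], -1],
  [[0, 0, 0], [0, 0.0028, 0], -1],
  [[0, 0, 0], [0, 0.0028, 0], -1],
  [[0, 0, 0], [0, 0.0028, 0], -1],
])

```text
time: 17.05
eef_pos: [0.484, -0.2226, 0.0388]
tcp_rot: [0.552, 0.834, -0.005, -0.004]
contact_force: [-12.4, -4.5, 8.7]
opening: 0.125
```

```bash
python3 chk.py 14; python3 - <<'E'
from plant import *
from h import *
c=read_camera("top");fr=c["frame"]
cv2.imwrite("pics/t14.png",fr[:,:,::-1]);crop(fr,150,220,90,70,8,"pics/t14d.png");crop(fr,385,190,90,80,8,"pics/t14f.png")
print(get_state()["eef_pos"])
E
```

```text
17.05 [ 0.48395045 -0.22259184  0.03882834] z [-0.0116 -0.0035 -0.9999] F tool [  0.67 -13.31  -8.56] [ 1.69 -0.02 -0.02]
tcp in fix -0.005709058722310593 -0.001054801485924395 yaw 0.4011773550578781 0.12456818921297204
[ 0.48395034 -0.22260633  0.03884828]
```

View pics/w14a.png

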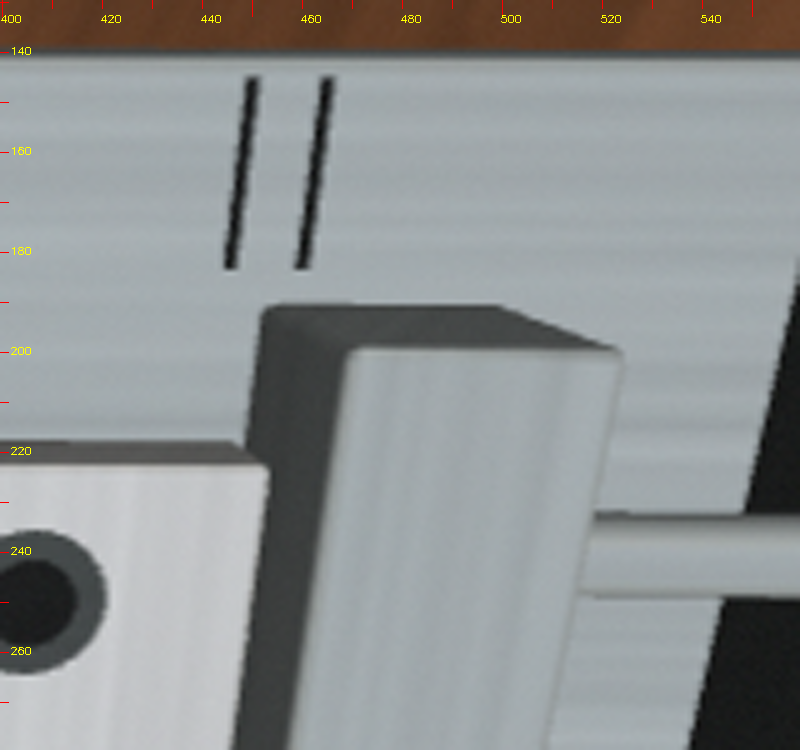

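View pics/t14.png

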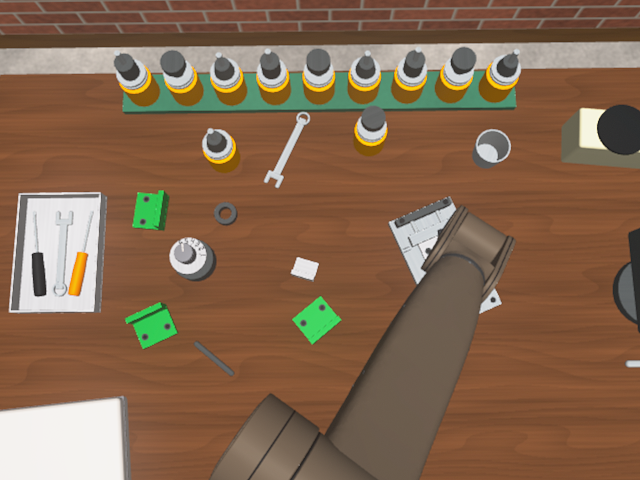

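View pics/t14d.png

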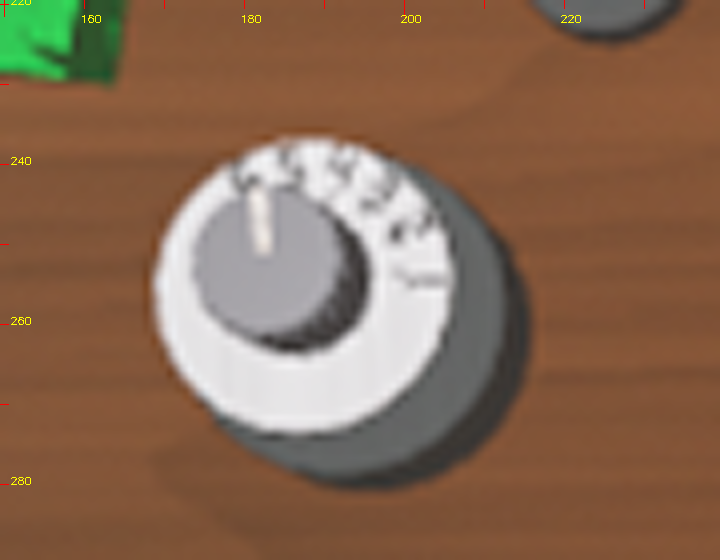

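View pics/t14f.png

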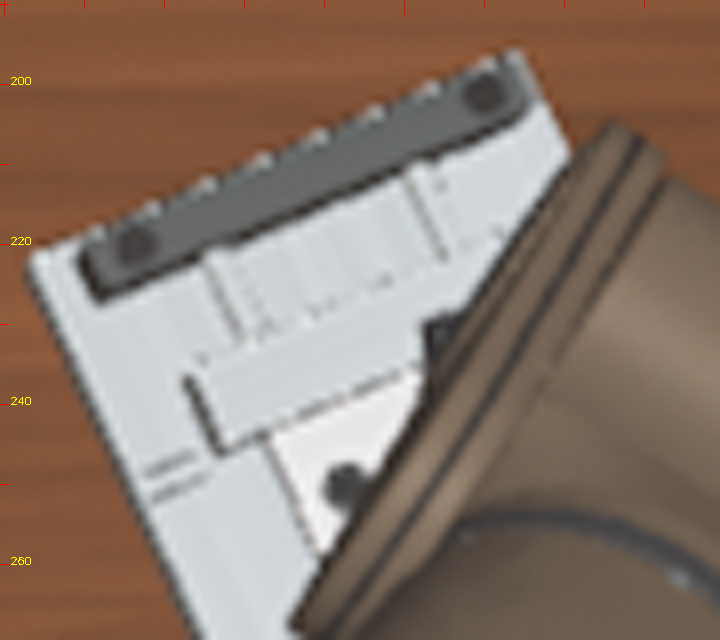

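```bash
python3 -c "
from plant import *
print(get_state()['contact_force'],get_state()['opening']); print(sign_off())"
```

```text
[-12.53557232  -4.35491064   7.40263626] 0.1287841517728318
the job is handed in; nothing more can be done
None
```

The sleeve is at 5 and released. The bracket lies flat on the fixture plate, pressed against the stop bar with about 9 to 10 N and still gripped. I handed it in at about 17 s. `sign_off()` gave no verdict, so the checks below are my own measurements.

- **Sleeve:** it started near 2 (about 0.45 rad), and I turned it by 1.17 rad. The last top picture shows the pointer at the 5. My angle estimates were 1.61 to 1.68 rad; the highest came from the less reliable wrist view, but all are within the 1.45 to 1.75 limits.
- **Bracket position:** its tilt is at most about 0.012 rad, from the tool's tilt. It is square to the bar within about 0.01 rad and off centre by roughly 1 to 3 mm. The toe's edge touches the bar.
- **Push:** the bar's near edge lies between the lines, at about 57.5 to 58.5 mm, which means 9 to 10 N from the spring.
- **Force disagreement:** the wrist force along the push read about 13.3 N, higher than the spring estimate. I put the difference down to friction on the plate from about 11 N of downward load. Even taken in full it stays below 14 N, and it never came near 22 N.
- **Vision against arm pose:** these disagreed by about 1.2 mm on the bar's position. Both values are inside the wanted band.
- **Bench:** nothing else had visibly moved in the last top picture.

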